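Fit the crank to the book press and wind it down

TASK

Pick up the loose crank lever, turn it so that the wide slot of its hole matches the wide tooth of the book press's spindle, and lower it fully down onto the shoulder. Then swing the lever clockwise (seen from above) by its upright handle until the spindle is at its stop, and leave it there on the spindle. Leave the pen pot and the round tin beside it where they stand.

Things in the scene. Friction and masses are not known exactly. Their poses are not given: they have to be found in the camera images.
- press: Small book press fixed on the desk: wooden base 170x210 mm, two steel posts 88 mm either side of the centre, dark steel crossbar on them (46 mm in x, 212 mm in y, top 101 mm above the desk, post nuts to 108 mm), platen and closed notebook below. Origin on the desk under the spindle's axis; x to the back of the press, y to its left, z up.
- spindle (a joint): Turn of the upright spindle (rad), growing clockwise seen from above. Wide tooth's yaw in the world = press yaw minus this value. Starts at 0.7 to 1.7; hard stop at 2.9. It turns with light friction (0.12 N m), stays where it is left, and lowers the platen onto the book as it grows.
- spindle_seat (a point): Centre of the spindle's shoulder, a flat ring 54 mm in diameter, 114 mm above the desk: the crank's hub rests on it when fully home. Turns with the spindle: x along the wide tooth, z up.
- spindle_top (a point): Top of the steel spline, on the axis, 30 mm above the shoulder; axes as spindle_seat. Core 24 mm in diameter; three teeth reach 20 mm from the axis: one 16 mm wide along x, two 8 mm wide at +120 and -120 deg. The upper 8 mm taper inward by 2.5 mm all round.
- crank: Loose steel crank lever, 0.25 to 0.5 kg, lying flat on the desk at the left. Origin on the axis of the hole, at the hub's underside; x along the arm, z up. Arm 20 mm wide, 14 mm high, flush with the underside, with a round end of 28 mm diameter 110 mm from the axis. Centre of mass about 16 mm from the axis along x.
- crank_hub (a point): Top of the crank's hub, on the hole's axis, 24 mm above the underside; axes as crank. Hub 56x56x24 mm with cut corners; flat faces at y = +-28 mm to grip. The hole goes through: the spline's outline 1.3 mm larger on every side, wide slot (18.6 mm) towards the arm (+x), narrow ones (10.6 mm) at +-120 deg, so it fits one way only.
- crank_handle (a point): Middle of the crank's upright round wooden handle: 22 to 23 mm diameter, standing 14 to 60 mm above the crank's underside, 110 mm from the hole's axis along the crank's +x; this point is 40 mm above the underside.
- pen_pot: Square pierced metal pen pot with pens, 82x84x145 mm, origin at the centre of its underside, behind the press. A bystander.
- tin: Round tin with a green lid, 69 mm diameter, 27 mm high, origin at the centre of its underside, left of the pen pot (a like tin at the far right is not part of this). A bystander.

How it is judged:
By the outcome, as a careful person would: the job done as asked, in the order asked, and still so for the second after the job is handed in, with the robot touching nothing.
It also fails if it takes over 56 s, if anything falls off the work surface, if the arm or the gripper's body presses on something with over 40 N, if the wrist force passes 120 N, or if a joint passes its speed limit or range.

ROBOT

A 6-joint arm with a two-finger parallel gripper is mounted at the origin on a cart in front of the work surface, level with it; the furniture and walls round the work are solid. World frame = base frame: x ahead of the robot, y to its left, z up, the work surface at z = 0. Lengths are in m, angles in degrees, forces in N, time in s.
With the tool pointing down it reaches from about 0.375 to 0.9 m from the base axis. Payload 3.1 kg.
Tool frame: the origin (TCP) lies midway between the tips of the shut fingers; the grasp point (between the pads) lies 19 mm behind it; z points along the fingers, y is the line along which they close (so a half turn about z gives the same grasp; the last joint's range is limited). The gripper opens to 87 mm and grips with 3 to 60 N. Pads are 19 mm wide; open, the fingers measure 117 mm over their backs; the gripper's body (75 mm by 190 mm) begins 51 mm behind the grasp point.
Start: joints at [-85.858, 30.224, 82.088, -0, 67.689, -10.227], TCP at [0.155, -0.605, 0.223] pointing down, gripper open.
Joint ranges: [-176.69, 176.69], [-43.24, 126.21], [12.49, 139.97], [-82, 262], [0, 151.66], [-163.58, 163.58]. Speed limits (degrees/s): [159.86, 159.86, 180, 180, 180, 180].

INTERFACE

Orientations are given as a 3x3 rotation matrix whose columns are the frame's x, y, z axes.
In Python, from rig import bot gives the robot as it stands.
- The arm moves only by the tool shift_gripper, called after "Request:" as name(argument=value, ...) on one line, values as JSON. Schema: {"type":"object","properties":{"moves":{"type":"array","items":{"type":"object","properties":{"xyz":{"type":"array","items":{"type":"number"},"minItems":3,"maxItems":3},"r":{"type":"array","items":{"type":"number"},"minItems":3,"maxItems":3},"aperture":{"type":"number"}},"additionalProperties":false,"required":["aperture"]},"minItems":1,"maxItems":20},"only":{"type":"string"},"quiet":{"type":"boolean"},"lines":{"type":"string"}},"required":["moves"],"additionalProperties":false}. moves is a list of rows, 1 to 20 of them, each an object with the fields xyz (a list: dx, dy, dz in fractions of the full range, 1 being 0.6 m), r (a list: a rotation vector rx, ry, rz in parts of the range, where 1.0 means 180 degrees), aperture (the opening from 0.0 (shut) to 1.0 (fully open)); a field left out counts as zero (the opening has to be given); each row is the pose to reach, as a shift and turn from the pose commanded when the call began, along the tool's axes at that moment; what a row does not reach only later rows make up. A row lasts 1/10 s, in which the tool goes at most 0.05 m and 8.59 degrees, less where a joint would pass 70% of its speed; a pose out of reach is approached as far as the arm can. The fingers move at their own pace and stop on an object; the grip force is fixed at half the most. Time passes only in rows, so rows that do not move let the fingers close. The tool returns the time, the measured TCP pose, the force, the opening and the grip force at its end. only (a regular expression) keeps the lines of the reply that match it, lines (a string "A,B") keeps lines A to B, and quiet returns only ok. Input that does not fit is refused with a message, and nothing moves.
- bot.read_state(): the state, without advancing time (a new reading comes with each control period).
- bot.capture(name): name is "side" or "top" or "wrist"; returns a dict with "color" (480x640x3 uint8, red, green, blue), "K" (3x3 intrinsics, pixels), "view" (4x4, takes a point from world to camera coordinates); the wrist camera has in their place "mount" (4x4, takes a point from camera to tool coordinates, whose origin is the TCP and whose axes are the flange's). Camera axes: x right, y up, looking along -z (the intrinsics and any distortion apply to the point x, -y, -z); pixel columns grow to the right and rows downward; lengths in m; the calibration is good to about 2 mm. The wrist camera is an equidistant fisheye: a pixel r from the principal point sees the ray r / f radians off the axis. A picture is of the moment at which its call begins: read the wrist's pose just before it. There is no depth.
- bot.hand_in(): hands the job in; it is judged then, once.
The state is a dict: "time_s": time; "joint_positions": joint angles; "qvel": joint speeds; "tau": joint torques, N m; "position": TCP position; "tcp_rot": TCP orientation; "force": force on the tool from outside, world axes, zero at the start; "moment": the same for the moment, N m; "opening": opening from 0.0 (shut) to 1.0 (fully open); "grasp_force": force on a finger pad.
Only numpy, scipy, OpenCV 4.12 (cv2) and the standard library are available. Lean on these libraries where they do the work, as an engineer would, in place of code of your own. Each camera call takes 0.05 s, during which the arm holds its last target. There are 200 camera calls.

## Working session

There is one attempt and no reset: what is moved stays moved. The work goes in short steps, Python scripts to look and compute and a tool call to move; the robot and the scene stay as the last step left them, time stands still between calls to the robot, and variables do not carry over. Pictures are saved under pics/ and viewed, at most 10 in all, crops included, and the job is handed in when it is done.

```bash
ls; mkdir -p pics
```

Run:
```python
from rig import bot
import cv2,json
s=bot.read_state();print({k:(v.tolist() if hasattr(v,'tolist') else v) for k,v in s.items()})
for n in("side","top"):
    c=bot.capture(n);cv2.imwrite(f"pics/{n}0.png",c["color"][:,:,::-1]);print(n,c["K"],c["view"],c.keys())
```

```text
pics
rig.py
{'time_s': 0.0, 'joint_positions': [-85.86026309412212, 30.27806617437361, 82.15643479889853, -0.0007537560612233301, 67.68813170250425, -10.225799284467811], 'qvel': [0.010150760252445087, -0.07862733530501302, 0.011381686286479085, 0.01487437540486849, -0.05437378483499458, 0.03183939908465883], 'tau': [-0.0016365820920327678, -44.00442838668823, -17.659011483192444, 0.06321858381852508, 0.058182100765407085, -0.00016273091205221135], 'position': [0.15505432598912824, -0.6047096384016839, 0.2215810054477258], 'tcp_rot': [[0.9687313628504515, 0.24811190793312066, -0.00016664841283710842], [0.2481116909844289, -0.9687290825381804, 0.0021338794677016543], [0.00036800374195662835, -0.0021085033844140894, -0.9999977093907384]], 'force': [-0.5358055252292037, 0.03308399930801977, -1.1342952643178508], 'moment': [0.0301136918277187, -0.02936078124745634, 0.005584097687330084], 'grasp_force': 0.0, 'opening': 0.9977498560734414}
side [[503.91891348   0.         329.84350658]
 [  0.         503.91891348 241.4914839 ]
 [  0.           0.           1.        ]] [[ 0.95552241 -0.29390112  0.0244755  -0.55925888]
 [ 0.13147595  0.49879409  0.85669045 -0.24121289]
 [-0.26399052 -0.81536899  0.51524986 -0.64120205]
 [ 0.          0.          0.          1.        ]] dict_keys(['color', 'K', 'view'])
top [[560.1354842    0.         321.70480707]
 [  0.         560.1354842  234.89818025]
 [  0.           0.           1.        ]] [[ 0.01684788 -0.99980822  0.00998394  0.16336693]
 [ 0.99877723  0.017293    0.04631413 -0.60852904]
 [-0.0464779   0.00919144  0.99887703 -1.10563595]
 [ 0.          0.          0.          1.        ]] dict_keys(['color', 'K', 'view'])
```

View pics/side0.png

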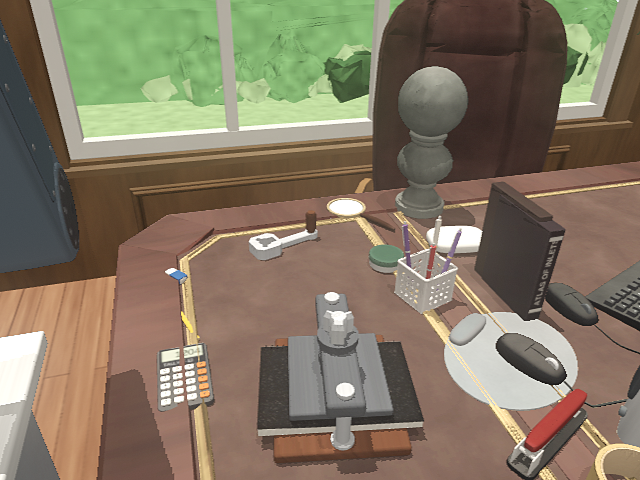

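View pics/top0.png

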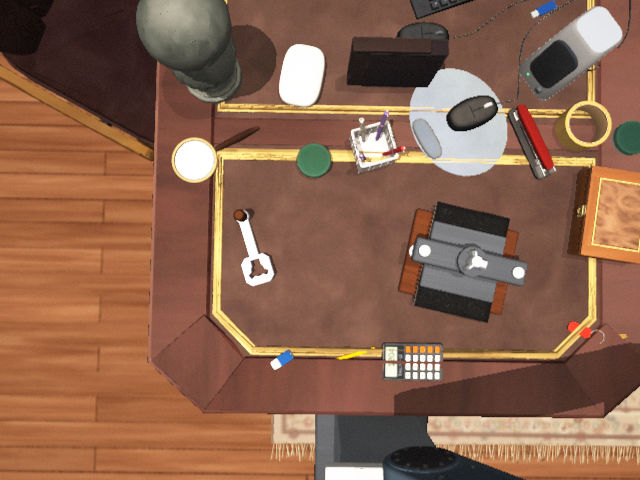

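Side view: the crank hub is at (266,245), its handle at (311,220) and the spindle at (338,325). Top view: hub (257,268), handle (241,215), spindle (475,261), tin (314,160), pot (374,147). Next I'll zoom in on the crank and the spindle.

Create h.py:
```python
import numpy as np,cv2
from rig import bot
def snap(n,f=None):
    c=bot.capture(n)
    if f: cv2.imwrite(f"pics/{f}.png",c["color"][:,:,::-1])
    return c
def ray(c,p):
    K=c["K"];V=c["view"];u,v=p
    d=np.array([(u-K[0,2])/K[0,0],-(v-K[1,2])/K[1,1],-1]);R=V[:3,:3]
    o=-R.T@V[:3,3];d=R.T@d;return o,d/np.linalg.norm(d)
def onplane(c,p,z):
    o,d=ray(c,p);return o+d*(z-o[2])/d[2]
def proj(c,P):
    q=c["V"] if "V" in c else c["view"];q=q[:3,:3]@np.asarray(P)+q[:3,3];K=c["K"]
    return np.array([K[0,0]*q[0]/-q[2]+K[0,2],-K[1,1]*q[1]/-q[2]+K[1,2]])
def tri(r):
    A=sum(np.eye(3)-np.outer(d,d) for o,d in r);b=sum((np.eye(3)-np.outer(d,d))@o for o,d in r)
    X=np.linalg.solve(A,b);return X,[np.linalg.norm((np.eye(3)-np.outer(d,d))@(X-o)) for o,d in r]
```

Run:
```python
from h import *
s=snap("side");t=snap("top")
def crop(c,u,v,w,h,k):return cv2.resize(c["color"][v:v+h,u:u+w],None,fx=k,fy=k,interpolation=cv2.INTER_CUBIC)
a=np.hstack([crop(s,240,200,100,75,4),crop(s,300,280,100,75,4)])
b=np.hstack([crop(t,215,200,100,75,4)[:, :],crop(t,425,225,100,75,4)])
# top crank extends to v=290
b=np.hstack([cv2.resize(t["color"][200:300,200:300],(300,300),interpolation=cv2.INTER_CUBIC),cv2.resize(t["color"][220:300,405:538],(500,300),interpolation=cv2.INTER_CUBIC)])
cv2.imwrite("pics/z1.png",np.vstack([a,b])[:,:,::-1])
```

```text
(no output)
```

View pics/z1.png

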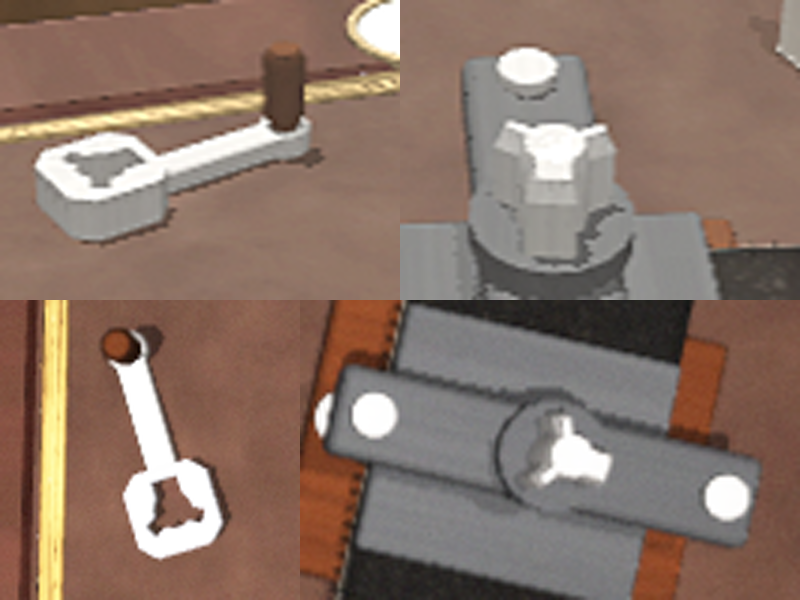

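The crop shows the wide tooth facing the side camera (about −y), and the crank's slot and arm pointing forward. I'll compute coarse triangulated positions and then refine them with the wrist camera.

Run:
```python
from h import *
np.set_printoptions(precision=4,suppress=True)
s=snap("side");t=snap("top");w=snap("wrist")
print(w["K"],w["mount"],[k for k in w])
for n,a,b in(("hub",(267,240.7),(258,268.3)),("handletop",(310.8,212),(240,215)),("spindletop",(338.8,317.5),(476.8,262.7))):
    X,e=tri([ray(s,a),ray(t,b)]);print(n,X,e)
h=onplane(t,(258,268.3),.024);e=onplane(t,(240,215),.06);print(h,e,np.degrees(np.arctan2(*(e-h)[[1,0]])),np.linalg.norm((e-h)[:2]))
print(onplane(t,(314,160),.027),onplane(t,(374,147),.1))
n1=onplane(t,(405+74/3.76,220+115/3.75),.108);n2=onplane(t,(405+428/3.76,220+197/3.75),.108);print("nuts",n1,n2,(n1+n2)/2,np.degrees(np.arctan2(*(n1-n2)[[1,0]]))-90)
```

```text
[[371.6483   0.     320.2215]
 [  0.     371.6483 240.9884]
 [  0.       0.       1.    ]] [[ 0.      0.9546  0.2979  0.0826]
 [ 1.     -0.      0.      0.0002]
 [ 0.      0.2979 -0.9546 -0.1615]
 [ 0.      0.      0.      1.    ]] ['color', 'K', 'mount']
hub [0.5404 0.2973 0.0274] [np.float64(0.003331383097336229), np.float64(0.003331383097336409)]
handletop [0.6412 0.3303 0.0623] [np.float64(0.002544768280830854), np.float64(0.00254476828083086)]
spindletop [ 0.5586 -0.1009  0.1429] [np.float64(0.0035720714106892188), np.float64(0.003572071410689112)]
[0.5371 0.2983 0.024 ] [0.6389 0.3312 0.06  ] 17.93672947096328 0.107008842957584
[0.7536 0.1917 0.027 ] [0.7668 0.0801 0.1   ]
nuts [ 0.5756 -0.0142  0.108 ] [ 0.5386 -0.1871  0.108 ] [ 0.5571 -0.1006  0.108 ] -12.09845034430711
```

The rows are not in the units I measure in: shifts go in shares of 0.6 m and turns go in shares of 180 degrees. I convert before sending: 0.514 m is 0.8567, 0.22 m is 0.3667, -68 degrees is -0.3778.

Request:
shift_gripper(moves=[{"xyz": [0.0833, -0.0667, -0.0833], "r": [0, 0, -0.0278], "aperture": 1}, {"xyz": [0.1667, -0.1333, -0.15], "r": [0, 0, -0.0667], "aperture": 1}, {"xyz": [0.2333, -0.1833, -0.2], "r": [0, 0, -0.1111], "aperture": 1}, {"xyz": [0.3, -0.225, -0.2167], "r": [0, 0, -0.15], "aperture": 1}, {"xyz": [0.3667, -0.275, -0.2167], "r": [0, 0, -0.1889], "aperture": 1}, {"xyz": [0.4333, -0.325, -0.2167], "r": [0, 0, -0.2278], "aperture": 1}, {"xyz": [0.5, -0.375, -0.2167], "r": [0, 0, -0.2667], "aperture": 1}, {"xyz": [0.5667, -0.425, -0.2167], "r": [0, 0, -0.3056], "aperture": 1}, {"xyz": [0.6333, -0.475, -0.2167], "r": [0, 0, -0.3389], "aperture": 1}, {"xyz": [0.7, -0.525, -0.2167], "r": [0, 0, -0.3778], "aperture": 1}, {"xyz": [0.7667, -0.575, -0.2167], "r": [0, 0, -0.3778], "aperture": 1}, {"xyz": [0.8333, -0.625, -0.2167], "r": [0, 0, -0.3778], "aperture": 1}, {"xyz": [0.8567, -0.6483, -0.2167], "r": [0, 0, -0.3778], "aperture": 1}, {"xyz": [0.8567, -0.6483, -0.2167], "r": [0, 0, -0.3778], "aperture": 1}, {"xyz": [0.8567, -0.6483, -0.2167], "r": [0, 0, -0.3778], "aperture": 1}, {"xyz": [0.8567, -0.6483, -0.2167], "r": [0, 0, -0.3778], "aperture": 1}, {"xyz": [0.8567, -0.6483, -0.2167], "r": [0, 0, -0.3778], "aperture": 1}])

```text
time_s: 2.05
position: [0.5558, -0.1019, 0.3525]
tcp_rot: [[0.134, 0.991, -0.001], [0.991, -0.134, -0.0], [-0.0, -0.001, -1.0]]
force: [-0.3, -0.2, 0.2]
opening: 1.002
grasp_force: 0.0
```

Add to h.py:
```python
def wrist(f=None):
    s=bot.read_state();c=snap("wrist",f);M=np.array(c["mount"])
    c["R"]=np.array(s["tcp_rot"])@M[:3,:3];c["o"]=np.array(s["position"])+np.array(s["tcp_rot"])@M[:3,3];return c
def wray(c,p):
    K=c["K"];d=np.array([(p[0]-K[0,2]),-(p[1]-K[1,2])])/K[0,0];r=np.hypot(*d)
    d=np.array([*(d/r*np.sin(r)),-np.cos(r)]);return c["o"],c["R"]@d
def wplane(c,p,z):
    o,d=wray(c,p);return o+d*(z-o[2])/d[2]
def wproj(c,P):
    q=c["R"].T@(np.asarray(P)-c["o"]);a=np.arctan2(np.hypot(q[0],q[1]),-q[2]);k=c["K"][0,0]*a/np.hypot(q[0],q[1])
    return np.array([q[0]*k+c["K"][0,2],-q[1]*k+c["K"][1,2]])
def ortho(c,x0,y0,z,half,n):
    """patch of the plane z: rows go along -x world, columns along -y"""
    X=x0+half-2*half*(np.arange(n)+.5)/n;Y=y0+half-2*half*(np.arange(n)+.5)/n
    m=np.array([[wproj(c,(x,y,z)) for y in Y] for x in X],np.float32)
    return cv2.remap(c["color"],m[...,0],m[...,1],cv2.INTER_CUBIC)
```

Run:
```python
from h import *
s=bot.read_state();print(s["time_s"],s["position"],s["tcp_rot"])
c=wrist("w1");print(wproj(c,(.5575,-.101,.144)))
```

```text
2.05 [ 0.55583567 -0.10187662  0.35246717] [[ 1.33785401e-01  9.91010080e-01 -6.99020803e-04]
 [ 9.91010206e-01 -1.33785699e-01 -3.98482686e-04]
 [-4.88419345e-04 -6.39425584e-04 -9.99999676e-01]]
[321.48355047 208.73808452]
```

View pics/w1.png

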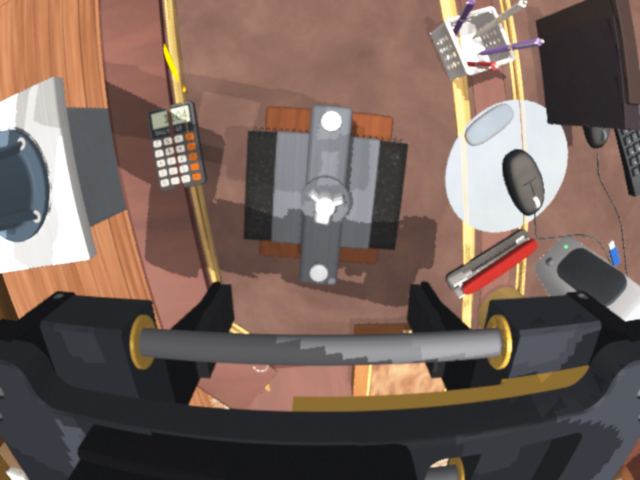

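The spindle is at (324,206) with its wide tooth pointing down the image. I'll go lower for two accurate views.

Scaled: 0.15 m is 0.25, -0.06 m is -0.1.

Request:
shift_gripper(moves=[{"xyz": [-0.05, 0, 0.0667], "aperture": 1}, {"xyz": [-0.1, 0, 0.1333], "aperture": 1}, {"xyz": [-0.1167, 0, 0.2], "aperture": 1}, {"xyz": [-0.1167, 0, 0.25], "aperture": 1}, {"xyz": [-0.1167, 0, 0.25], "aperture": 1}, {"xyz": [-0.1167, 0, 0.25], "aperture": 1}, {"xyz": [-0.1167, 0, 0.25], "aperture": 1}], lines="1,2")

```text
time_s: 2.8
position: [0.5484, -0.1714, 0.2048]
```

Run:
```python
from h import *
import pickle
c=wrist();pickle.dump(c,open("cA.pkl","wb"));u,v=wproj(c,(.5575,-.101,.144)).astype(int);print(u,v)
im=c["color"];cv2.imwrite("pics/a.png",cv2.resize(im[v-60:v+60,u-80:u+80],(800,600),interpolation=cv2.INTER_CUBIC)[:,:,::-1])
```

```text
318 147
```

Request:
shift_gripper(moves=[{"xyz": [0.0667, 0, 0], "aperture": 1}, {"xyz": [0.1167, 0, 0], "aperture": 1}, {"xyz": [0.1167, 0, 0], "aperture": 1}, {"xyz": [0.1167, 0, 0], "aperture": 1}, {"xyz": [0.1167, 0, 0], "aperture": 1}], lines="1,2")

```text
time_s: 3.35
position: [0.5572, -0.1018, 0.2037]
```

Run:
```python
from h import *
import pickle
c=wrist();pickle.dump(c,open("cB.pkl","wb"));u,v=wproj(c,(.5575,-.101,.144)).astype(int);print(u,v)
a=cv2.imread("pics/a.png")[100:500,200:600]
b=cv2.resize(c["color"][v-40:v+40,u-40:u+40],(400,400),interpolation=cv2.INTER_CUBIC)[:,:,::-1]
cv2.imwrite("pics/ab.png",np.hstack([a,b]))
```

```text
319 259
```

View pics/ab.png

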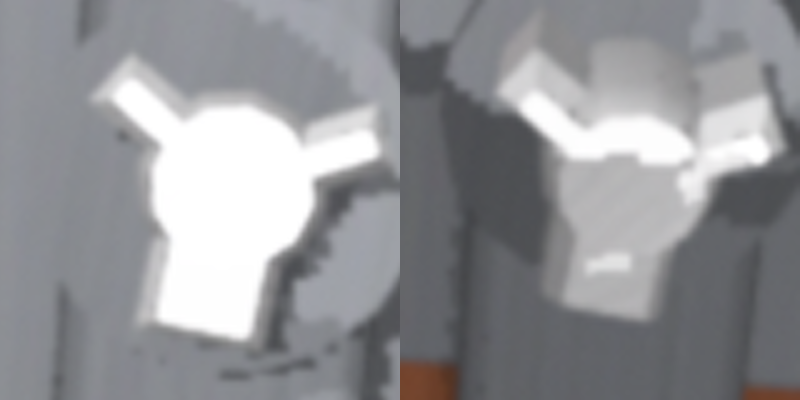

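Create fit.py:
```python
from h import *
from scipy.optimize import least_squares
def spline(c,mask,u0,v0,z,guess,r,sign=1):
    """mask of spline outline -> contour on plane z -> circle fit to core arcs, tooth directions"""
    cs,_=cv2.findContours(mask,cv2.RETR_EXTERNAL,cv2.CHAIN_APPROX_NONE)
    k=max(cs,key=cv2.contourArea)
    f=np.zeros_like(mask);cv2.drawContours(f,[k],-1,255,-1)
    toP=lambda q:np.array([wplane(c,(u0+x,v0+y),z)[:2] for x,y in q])
    P=toP(k[:,0]);ctr=np.array(guess[:2])
    for _ in range(8):
        d=np.hypot(*(P-ctr).T);S=P[d<r+.0012]
        if _<2: S=P[d<r+.004]
        ctr=least_squares(lambda q:np.hypot(*(S-q[:2]).T)-q[2],[*ctr,r],loss="soft_l1",f_scale=.0005).x
        rad=ctr[2];ctr=ctr[:2]
    ys,xs=np.nonzero(f);Q=toP(np.c_[xs,ys])-ctr;d=np.hypot(*Q.T);Q=Q[d>r+.002]
    a=np.degrees(np.arctan2(Q[:,1],Q[:,0]));return ctr,rad,a,Q,P
```

Run:
```python
from fit import *
import pickle
A=pickle.load(open("cA.pkl","rb"));B=pickle.load(open("cB.pkl","rb"))
ua,va,ub,vb=318-40,147-40,319-40,259-40
X,e=tri([wray(A,(ua+205/5,va+329/5)),wray(B,(ub+205/5,vb+311/5))]);print("tooth end",X,e)
g=cv2.cvtColor(A["color"],cv2.COLOR_RGB2GRAY)[va:va+80,ua:ua+80]
for T in(205,225,240):
    m=cv2.resize(g,None,fx=4,fy=4,interpolation=cv2.INTER_CUBIC);m=(m>T).astype(np.uint8)*255
    class C:pass
    # subpixel: scale of 4
    import fit
    w=fit.wplane
    fit.wplane=lambda c,p,z:w(c,(ua+((p[0])+.5)/4-.5,va+((p[1])+.5)/4-.5),z)
    ctr,rad,a,Q,P=spline(A,m,0,0,.144,(.5575,-.101),.0095);fit.wplane=w
    print(T,ctr,rad)
    for lo,hi in((-140,-50),(-40,60),(80,170)):
        s=(a>lo)&(a<hi);q=Q[s].mean(0);print("  ",s.sum(),np.degrees(np.arctan2(q[1],q[0])),np.hypot(*q))
```

```text
tooth end [ 0.55572958 -0.11646539  0.14268725] [np.float64(3.290932715007427e-05), np.float64(3.2909327150106504e-05)]
205 [ 0.56107121 -0.09927276] 0.009748414175941165
   3662 -110.07876653396033 0.01438937325271009
   1731 13.99864895419743 0.014674389002390431
   1387 129.90910463154304 0.015035681383676405
225 [ 0.56108207 -0.09940211] 0.009536485122184043
   3310 -109.98709511431251 0.01427346919043082
   1076 11.150057341160833 0.014471322351373979
   1083 130.0488390491685 0.014659096939653221
240 [ 0.56109289 -0.09945719] 0.00935137097159038
   3031 -109.95563216129636 0.01417143746980545
   875 10.89560085812408 0.01441047976071403
   914 130.0644953599793 0.01453072242488314
```

Scaled: 0.424 m is 0.7067, 0.22 m is 0.3667, -115.6 degrees is -0.6422.

Request:
shift_gripper(moves=[{"xyz": [0, 0, -0.05], "r": [0, 0, -0.0278], "aperture": 1}, {"xyz": [0.05, 0, -0.05], "r": [0, 0, -0.0722], "aperture": 1}, {"xyz": [0.1, 0, -0.05], "r": [0, 0, -0.1167], "aperture": 1}, {"xyz": [0.15, 0, -0.05], "r": [0, 0, -0.1611], "aperture": 1}, {"xyz": [0.2, 0, -0.05], "r": [0, 0, -0.2056], "aperture": 1}, {"xyz": [0.25, 0, -0.05], "r": [0, 0, -0.25], "aperture": 1}, {"xyz": [0.3, 0, -0.05], "r": [0, 0, -0.2944], "aperture": 1}, {"xyz": [0.3667, -0.005, -0.05], "r": [0, 0, -0.3389], "aperture": 1}, {"xyz": [0.4333, -0.01, -0.05], "r": [0, 0, -0.3833], "aperture": 1}, {"xyz": [0.5, -0.015, -0.05], "r": [0, 0, -0.4278], "aperture": 1}, {"xyz": [0.55, -0.015, -0.0333], "r": [0, 0, -0.4722], "aperture": 1}, {"xyz": [0.6, -0.015, 0], "r": [0, 0, -0.5167], "aperture": 1}, {"xyz": [0.65, -0.015, 0.05], "r": [0, 0, -0.5611], "aperture": 1}, {"xyz": [0.7, -0.015, 0.1], "r": [0, 0, -0.6056], "aperture": 1}, {"xyz": [0.7067, -0.015, 0.1667], "r": [0, 0, -0.6422], "aperture": 1}, {"xyz": [0.7067, -0.015, 0.1667], "r": [0, 0, -0.6422], "aperture": 1}, {"xyz": [0.7067, -0.015, 0.1667], "r": [0, 0, -0.6422], "aperture": 1}, {"xyz": [0.7067, -0.015, 0.1667], "r": [0, 0, -0.6422], "aperture": 1}])

```text
time_s: 5.2
position: [0.6059, 0.3197, 0.1049]
tcp_rot: [[-0.952, -0.306, 0.004], [-0.306, 0.952, 0.001], [-0.004, -0.0, -1.0]]
force: [-0.1, -0.2, -0.0]
opening: 1.0
grasp_force: 0.0
```

Run:
```python
from h import *
import pickle
c=wrist();pickle.dump(c,open("cC.pkl","wb"));print(c["o"],bot.read_state()["position"])
u,v=wproj(c,(.5385,.298,.024)).astype(int);print(u,v,wproj(c,(.643,.332,.06)))
cv2.imwrite("pics/c.png",cv2.resize(c["color"][v-75:v+75,u-100:u+100],(800,600),interpolation=cv2.INTER_CUBIC)[:,:,::-1])
```

```text
[0.52761177 0.29445534 0.26607244] [0.60600169 0.31984157 0.10539145]
320 145 [321.03038814 325.23080639]
```

View pics/c.png

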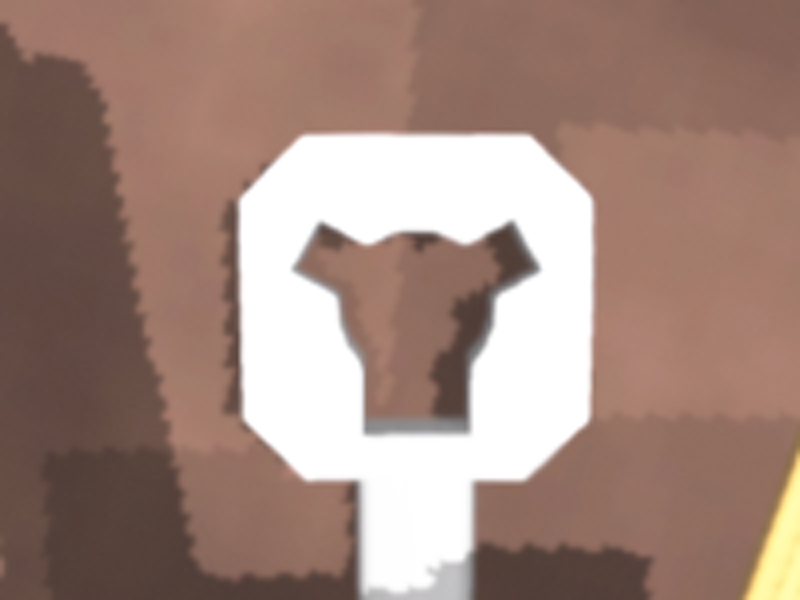

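The hub is well seen: outline 240–592 × 135–480 in the crop, with the wide slot pointing down, along the arm.

Add to fit.py:
```python
import fit as _f
def hole(c,guess,z,half=30,k=4,T=215,r=.0133):
    u0,v0=np.round(wproj(c,(*guess[:2],z))).astype(int)-half
    g=cv2.cvtColor(c["color"],cv2.COLOR_RGB2GRAY)[v0:v0+2*half,u0:u0+2*half]
    m=(cv2.resize(g,None,fx=k,fy=k,interpolation=cv2.INTER_CUBIC)<T).astype(np.uint8)
    n,l,st,_=cv2.connectedComponentsWithStats(m)
    i=l[half*k,half*k];m=(l==i).astype(np.uint8)*255
    pts=lambda q:np.array([wplane(c,(u0+(x+.5)/k-.5,v0+(y+.5)/k-.5),z)[:2] for x,y in q])
    ys,xs=np.nonzero(m);print("blob",st[i])
    global wplane
    w=wplane;wplane=lambda c,p,z:w(c,(u0+(p[0]+.5)/k-.5,v0+(p[1]+.5)/k-.5),z)
    try: return spline(c,m,0,0,z,guess,r)
    finally: wplane=w
```

```bash
sed -i '/import fit as _f/d' fit.py
```

Run:
```python
from fit import *
import pickle
C=pickle.load(open("cC.pkl","rb"))
for T in(215,235):
    ctr,rad,a,Q,P=hole(C,(.5385,.298),.024,T=T);print(ctr,rad)
    for mid in(18,138,-102):
        d=(a-mid+180)%360-180;s=abs(d)<50;print("  ",s.sum(),mid+np.mean(d[s]),np.hypot(*Q[s].mean(0)))
# hub outline
u0,v0=320-60,145-60
g=cv2.cvtColor(C["color"],cv2.COLOR_RGB2GRAY)[v0:v0+105,u0:u0+120]
k,_=cv2.findContours((cv2.resize(g,None,fx=4,fy=4,interpolation=cv2.INTER_CUBIC)>215).astype(np.uint8),cv2.RETR_EXTERNAL,cv2.CHAIN_APPROX_NONE)
k=max(k,key=cv2.contourArea)[:,0];W=np.array([wplane(C,(u0+(x+.5)/4-.5,v0+(y+.5)/4-.5),.024)[:2] for x,y in k])
for yaw in(17.9,):
    t=np.radians(yaw);L=(W-ctr)@np.array([[np.cos(t),-np.sin(t)],[np.sin(t),np.cos(t)]])
    for sg in(1,-1):
        s=(abs(L[:,0])<15)&(L[:,1]*sg>22);p=np.polyfit(L[s,0],L[s,1],1);print("face y",p[1],"tilt",np.degrees(np.arctan(p[0])))
    s=(abs(L[:,1])<15)&(L[:,0]<-20);p=np.polyfit(L[s,1],L[s,0],1);print("rear",p[1],-np.degrees(np.arctan(p[0])))
```

```text
blob [   12    40   228   200 29437]
[0.53880603 0.30043999] 0.012840343175703924
   2584 17.891872311401375 0.016271310846767906
   1517 141.41846488704726 0.017325070142099355
   2118 -102.47260992246763 0.017922901174783994
blob [   11    39   229   201 30112]
[0.53883195 0.30043487] 0.013003505036059685
   2645 18.22038323446966 0.01622608251706356
   1595 141.67387555074788 0.01736359854270093
   2264 -102.46903373313361 0.018002759574907875Traceback (most recent call last):
  File "<stdin>", line 16, in <module>
    raise TypeError("expected non-empty vector for x")
TypeError: expected non-empty vector for x
```

Create hub.py:
```python
from fit import *
def hub(C,ctr,yaw,z,half=62):
    u0,v0=np.round(wproj(C,(*ctr,z))).astype(int)-half
    g=cv2.cvtColor(C["color"],cv2.COLOR_RGB2GRAY)[v0:v0+2*half,u0:u0+2*half]
    ks,_=cv2.findContours((cv2.resize(g,None,fx=4,fy=4,interpolation=cv2.INTER_CUBIC)>200).astype(np.uint8),cv2.RETR_EXTERNAL,cv2.CHAIN_APPROX_NONE)
    k=max(ks,key=cv2.contourArea)[:,0];print(k.min(0),k.max(0))
    W=np.array([wplane(C,(u0+(x+.5)/4-.5,v0+(y+.5)/4-.5),z)[:2] for x,y in k])
    t=np.radians(yaw);R=np.array([[np.cos(t),-np.sin(t)],[np.sin(t),np.cos(t)]]);L=(W-ctr)@R
    f=[]
    for sg in(1,-1):
        s=(abs(L[:,0])<15)&(L[:,1]*sg>20)&(L[:,1]*sg<.034) if 0 else (abs(L[:,0])<.015)&(L[:,1]*sg>.02)&(L[:,1]*sg<.035)
        p=np.polyfit(L[s,0],L[s,1],1);f.append(p[1]);print("face y",p[1],"tilt",np.degrees(np.arctan(p[0])))
    s=(abs(L[:,1])<.015)&(L[:,0]<-.02);p=np.polyfit(L[s,1],L[s,0],1);print("rear",p[1],-np.degrees(np.arctan(p[0])))
    print("hub centre",np.array(ctr)+R@np.array([p[1]+.028,sum(f)/2]))
```

Run:
```python
from hub import *
import pickle
hub(pickle.load(open("cC.pkl","rb")),(.5388,.3004),17.9,.024)
```

```text
[72 74] [424 495]
face y 0.02835808314351489 tilt 0.040059723311656484
face y -0.028361800777327806 tilt 0.18719801206059364
rear -0.028268177205734997 -0.30718914569660527
hub centre [0.53854538 0.30031581]
```

Request:
shift_gripper(moves=[{"xyz": [0.0583, 0.0017, 0], "aperture": 1}, {"xyz": [0.1167, 0.0033, 0], "aperture": 1}, {"xyz": [0.1167, 0.0033, 0.05], "aperture": 1}, {"xyz": [0.1167, 0.0033, 0.1], "aperture": 1}, {"xyz": [0.1167, 0.0033, 0.1333], "aperture": 1}, {"xyz": [0.1167, 0.0033, 0.15], "aperture": 1}, {"xyz": [0.1167, 0.0033, 0.165], "aperture": 1}, {"xyz": [0.1167, 0.0033, 0.165], "aperture": 1}, {"xyz": [0.1167, 0.0033, 0.165], "aperture": 1}, {"xyz": [0.1167, 0.0033, 0.165], "aperture": 1}, {"xyz": [0.1167, 0.0033, 0.165], "aperture": 1}])

```text
time_s: 6.35
position: [0.5373, 0.301, 0.0044]
tcp_rot: [[-0.951, -0.308, 0.002], [-0.308, 0.951, 0.001], [-0.002, 0.0, -1.0]]
force: [0.3, -0.8, 0.2]
opening: 0.998
grasp_force: 0.0
```

Scaled: -0.001 m is -0.0017.

Request:
shift_gripper(moves=[{"xyz": [-0.0017, 0, 0], "aperture": 1}, {"xyz": [-0.0017, 0, 0], "aperture": 0}, {"xyz": [-0.0017, 0, 0], "aperture": 0}, {"xyz": [-0.0017, 0, 0], "aperture": 0}, {"xyz": [-0.0017, 0, 0], "aperture": 0}, {"xyz": [-0.0017, 0, 0], "aperture": 0}, {"xyz": [-0.0017, 0, 0], "aperture": 0}, {"xyz": [-0.0017, 0, 0], "aperture": 0}, {"xyz": [-0.0017, 0, 0], "aperture": 0}, {"xyz": [-0.0017, 0, 0], "aperture": 0}, {"xyz": [-0.0017, 0, 0], "aperture": 0}, {"xyz": [-0.0017, 0, 0], "aperture": 0}])

```text
time_s: 7.55
position: [0.5376, 0.3009, 0.0035]
tcp_rot: [[-0.951, -0.309, -0.0], [-0.309, 0.951, -0.0], [0.0, -0.0, -1.0]]
force: [-0.1, -1.6, -0.5]
opening: 0.643
grasp_force: 30.0
```

Scaled: -0.195 m is -0.325, -0.19 m is -0.3167.

Request:
shift_gripper(moves=[{"xyz": [0, 0, -0.0167], "aperture": 0}, {"xyz": [0, 0, -0.05], "aperture": 0}, {"xyz": [0, 0, -0.1], "aperture": 0}, {"xyz": [0, 0, -0.1667], "aperture": 0}, {"xyz": [0, 0, -0.2333], "aperture": 0}, {"xyz": [0, 0, -0.2833], "aperture": 0}, {"xyz": [0, 0, -0.3167], "aperture": 0}, {"xyz": [0, 0, -0.325], "aperture": 0}, {"xyz": [0, 0, -0.325], "aperture": 0}])

```text
time_s: 8.45
position: [0.5374, 0.3012, 0.1991]
tcp_rot: [[-0.951, -0.309, 0.001], [-0.309, 0.951, 0.001], [-0.001, 0.0, -1.0]]
force: [-1.2, -1.0, -3.1]
opening: 0.643
grasp_force: 30.0
```

Request:
shift_gripper(moves=[{"xyz": [0.005, -0.0167, 0], "r": [0, 0, 0.0222], "aperture": 0}, {"xyz": [0.0133, -0.05, 0], "r": [0, 0, 0.0667], "aperture": 0}, {"xyz": [0.0233, -0.0917, 0], "r": [0, 0, 0.1111], "aperture": 0}, {"xyz": [0.0333, -0.1333, 0], "r": [0, 0, 0.1556], "aperture": 0}, {"xyz": [0.045, -0.175, 0], "r": [0, 0, 0.2], "aperture": 0}, {"xyz": [0.0567, -0.2167, 0], "r": [0, 0, 0.2444], "aperture": 0}, {"xyz": [0.0683, -0.2583, 0], "r": [0, 0, 0.2889], "aperture": 0}, {"xyz": [0.08, -0.3, 0], "r": [0, 0, 0.3333], "aperture": 0}, {"xyz": [0.09, -0.3417, 0], "r": [0, 0, 0.3778], "aperture": 0}, {"xyz": [0.1017, -0.3833, 0], "r": [0, 0, 0.4222], "aperture": 0}, {"xyz": [0.1133, -0.425, 0], "r": [0, 0, 0.4667], "aperture": 0}, {"xyz": [0.125, -0.4667, 0], "r": [0, 0, 0.5111], "aperture": 0}, {"xyz": [0.135, -0.5083, 0], "r": [0, 0, 0.5556], "aperture": 0}, {"xyz": [0.1467, -0.55, 0], "r": [0, 0, 0.6], "aperture": 0}, {"xyz": [0.1567, -0.5917, 0], "r": [0, 0, 0.6444], "aperture": 0}, {"xyz": [0.165, -0.625, 0], "r": [0, 0, 0.6833], "aperture": 0}, {"xyz": [0.1683, -0.6433, 0], "r": [0, 0, 0.7056], "aperture": 0}, {"xyz": [0.169, -0.6467, 0], "r": [0, 0, 0.71], "aperture": 0}, {"xyz": [0.169, -0.6467, 0], "r": [0, 0, 0.71], "aperture": 0}, {"xyz": [0.169, -0.6467, 0], "r": [0, 0, 0.71], "aperture": 0}])

```text
time_s: 10.45
position: [0.5601, -0.0983, 0.1976]
tcp_rot: [[0.338, 0.941, -0.002], [0.941, -0.338, 0.001], [0.0, -0.002, -1.0]]
force: [-0.4, -1.0, -3.6]
opening: 0.643
grasp_force: 30.0
```

Request:
shift_gripper(moves=[{"aperture": 0}, {"aperture": 0}])

```text
time_s: 10.65
position: [0.5608, -0.0985, 0.1985]
tcp_rot: [[0.338, 0.941, -0.0], [0.941, -0.338, 0.0], [0.0, -0.0, -1.0]]
force: [0.0, -0.5, -3.7]
opening: 0.641
grasp_force: 30.0
```

Run:
```python
from h import *
import pickle
s=bot.read_state();print(s["position"],s["tcp_rot"][0],s["moment"])
c=wrist();pickle.dump(c,open("cD.pkl","wb"))
p=s["position"];u,v=wproj(c,(p[0],p[1],p[2]+.02)).astype(int);print(u,v)
cv2.imwrite("pics/d.png",cv2.resize(c["color"][v-75:v+75,u-100:u+100],(800,600),interpolation=cv2.INTER_CUBIC)[:,:,::-1])
```

```text
[ 0.56077271 -0.09852809  0.19847852] [ 3.37912056e-01  9.41177653e-01 -2.59315137e-04] [ 0.02468757 -0.12800654  0.02234752]
319 324
```

View pics/d.png

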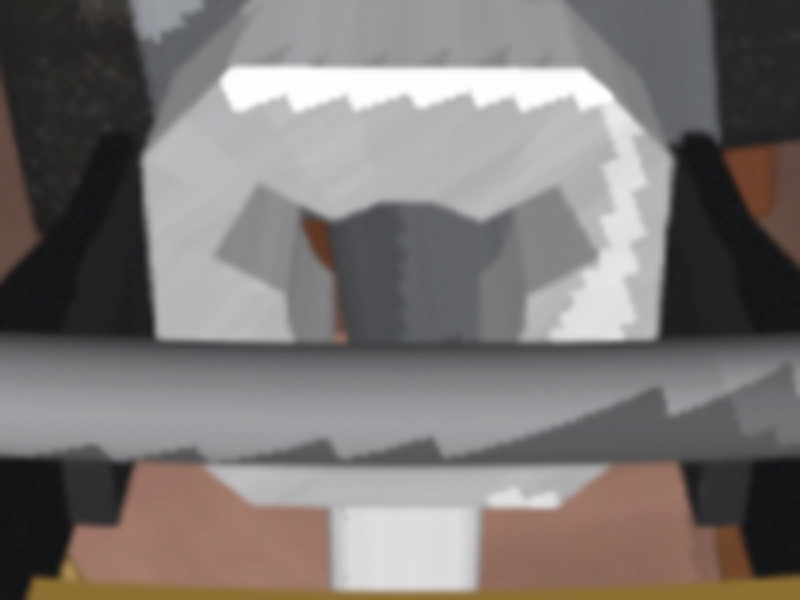

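Run:
```python
from h import *
import pickle
c=pickle.load(open("cD.pkl","rb"));z=.219
for r in(67,):
  P=wplane(c,(319-100+405/4,324-75+r/4),z)[:2];x=np.array([-.338,-.941]);d=P-np.array([.56077,-.09853]);print("rear along crank x",d@x,"hub centre along x",d@x+.028)
for a,b in((142,158),(672,158)):
  P=wplane(c,(219+a/4,249+b/4),z)[:2];print("face y",(P-np.array([.56077,-.09853]))@np.array([.941,-.338]))
```

```text
rear along crank x -0.027750866544405953 hub centre along x 0.0002491334555940472
face y -0.027197452067617922
face y 0.02856168894866093
```

Request:
shift_gripper(moves=[{"xyz": [0, 0.001, 0.0333], "aperture": 0}, {"xyz": [0, 0.001, 0.0583], "aperture": 0}, {"xyz": [0, 0.001, 0.075], "aperture": 0}, {"xyz": [0, 0.001, 0.08], "aperture": 0}, {"xyz": [0, 0.001, 0.08], "aperture": 0}, {"xyz": [0, 0.001, 0.08], "aperture": 0}, {"xyz": [0, 0.001, 0.08], "aperture": 0}])

```text
time_s: 11.4
position: [0.5621, -0.0997, 0.1513]
tcp_rot: [[0.339, 0.941, 0.002], [0.941, -0.339, -0.001], [-0.0, 0.002, -1.0]]
force: [0.1, -0.2, -2.5]
opening: 0.64
grasp_force: 30.0
```

Scaled: 0.009 m is 0.015, 0.008 m is 0.0133.

Request:
shift_gripper(moves=[{"xyz": [0, -0.0017, 0], "aperture": 0}, {"xyz": [0, -0.0017, 0], "aperture": 0}, {"xyz": [0, -0.0017, 0], "aperture": 0}, {"xyz": [0, -0.0017, 0.0033], "aperture": 0}, {"xyz": [0, -0.0017, 0.0067], "aperture": 0}, {"xyz": [0, -0.0017, 0.01], "aperture": 0}, {"xyz": [0, -0.0017, 0.0133], "aperture": 0}, {"xyz": [0, -0.0017, 0.015], "aperture": 0}])

```text
time_s: 12.2
position: [0.5603, -0.0991, 0.1412]
tcp_rot: [[0.339, 0.941, -0.001], [0.941, -0.339, 0.0], [0.0, -0.001, -1.0]]
force: [-0.0, 0.4, -3.0]
opening: 0.644
grasp_force: 30.0
```

Force is still only the crank's weight with the underside below the spline top, so it is entering. I'll continue down.

Request:
shift_gripper(moves=[{"xyz": [0, 0, 0.0033], "aperture": 0}, {"xyz": [0, 0, 0.0067], "aperture": 0}, {"xyz": [0, 0, 0.01], "aperture": 0}, {"xyz": [0, 0, 0.0133], "aperture": 0}, {"xyz": [0, 0, 0.0133], "aperture": 0}])

```text
time_s: 12.7
position: [0.5603, -0.0991, 0.1332]
tcp_rot: [[0.339, 0.941, -0.001], [0.941, -0.339, 0.0], [0.0, -0.001, -1.0]]
force: [0.4, -0.1, -3.4]
opening: 0.643
grasp_force: 30.0
```

Request:
shift_gripper(moves=[{"xyz": [0, 0, 0.0033], "aperture": 0}, {"xyz": [0, 0, 0.0067], "aperture": 0}, {"xyz": [0, 0, 0.01], "aperture": 0}, {"xyz": [0, 0, 0.0133], "aperture": 0}, {"xyz": [0, 0, 0.0133], "aperture": 0}])

```text
time_s: 13.2
position: [0.5602, -0.0991, 0.1252]
tcp_rot: [[0.339, 0.941, -0.001], [0.941, -0.339, 0.0], [0.0, -0.001, -1.0]]
force: [-0.4, -1.0, -3.7]
opening: 0.644
grasp_force: 30.0
```

Scaled: 0.008 m is 0.0133, 0.007 m is 0.0117.

Request:
shift_gripper(moves=[{"xyz": [0, 0, 0.0033], "aperture": 0}, {"xyz": [0, 0, 0.0067], "aperture": 0}, {"xyz": [0, 0, 0.01], "aperture": 0}, {"xyz": [0, 0, 0.0117], "aperture": 0}, {"xyz": [0, 0, 0.0133], "aperture": 0}, {"xyz": [0, 0, 0.0133], "aperture": 0}])

```text
time_s: 13.8
position: [0.5606, -0.0992, 0.1175]
tcp_rot: [[0.339, 0.941, 0.0], [0.941, -0.339, -0.0], [0.0, 0.0, -1.0]]
force: [0.6, -0.6, -3.2]
opening: 0.638
grasp_force: 30.0
```

Scaled: 0.0015 m is 0.0025, 0.001 m is 0.0017.

Request:
shift_gripper(moves=[{"xyz": [0, 0, 0.0017], "aperture": 0}, {"xyz": [0, 0, 0.0025], "aperture": 0}, {"xyz": [0, 0, 0.0025], "aperture": 0}])

```text
time_s: 14.1
position: [0.5606, -0.0992, 0.1174]
tcp_rot: [[0.339, 0.941, 0.001], [0.941, -0.339, -0.0], [-0.0, 0.001, -1.0]]
force: [-2.1, 1.0, 6.1]
opening: 0.639
grasp_force: 30.0
```

Contact at TCP z 0.1174 (underside 0.114): home. Release, rise and look.

Scaled: -0.11 m is -0.1833, -0.08 m is -0.1333.

Request:
shift_gripper(moves=[{"aperture": 1}, {"aperture": 1}, {"aperture": 1}, {"aperture": 1}, {"aperture": 1}, {"xyz": [0, 0, -0.0333], "aperture": 1}, {"xyz": [0, 0, -0.0833], "aperture": 1}, {"xyz": [0, 0, -0.1417], "aperture": 1}, {"xyz": [-0.0667, 0, -0.15], "aperture": 1}, {"xyz": [-0.1333, 0, -0.15], "aperture": 1}, {"xyz": [-0.1833, 0, -0.15], "aperture": 1}, {"xyz": [-0.1833, 0, -0.15], "aperture": 1}, {"xyz": [-0.1833, 0, -0.15], "aperture": 1}])

```text
time_s: 15.4
position: [0.5229, -0.203, 0.2059]
tcp_rot: [[0.341, 0.94, -0.0], [0.94, -0.341, 0.001], [0.001, -0.0, -1.0]]
force: [1.1, 0.5, -0.8]
opening: 1.001
grasp_force: 0.0
```

Run:
```python
from h import *
c=wrist("e");s=bot.read_state();print(s["position"])
for z,p in((.138,(.5606,-.0992)),(.174,(.5233,-.2027))):print(wproj(c,(*p,z)))
sd=snap("side")
a=c["color"][60:360,170:470];b=sd["color"][260:400,270:410]
cv2.imwrite("pics/e.png",np.hstack([cv2.resize(a,(400,400)),cv2.resize(b,(400,400),interpolation=cv2.INTER_CUBIC)])[:,:,::-1])
```

```text
[ 0.52305775 -0.20222378  0.20583663]
[319.59006722  83.30858263]
[319.9072951  277.45211096]
```

View pics/e.png

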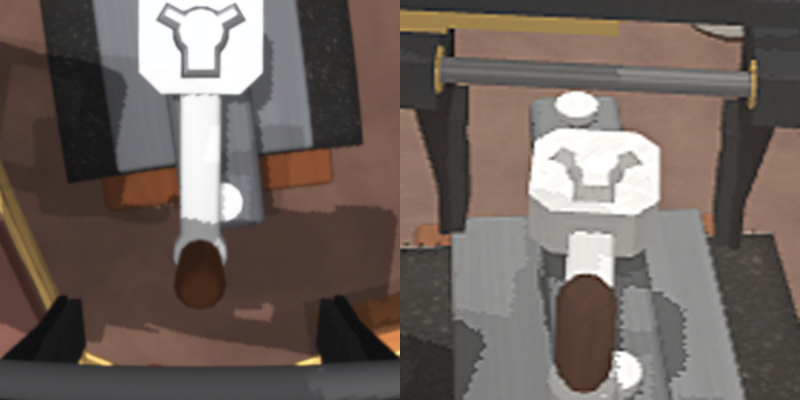

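The crank is fully seated (spline fills the hole, hub on the shoulder) and the handle at wrist pixel (320,274) is right under the tool. Next I'll lower, cage the handle loosely and follow the arc.

Scaled: 0.069 m is 0.115, 0.065 m is 0.1083.

Request:
shift_gripper(moves=[{"xyz": [0, 0, 0.0333], "aperture": 1}, {"xyz": [0, 0, 0.0667], "aperture": 1}, {"xyz": [0, 0, 0.0917], "aperture": 1}, {"xyz": [0, 0, 0.1083], "aperture": 1}, {"xyz": [0, 0, 0.115], "aperture": 1}, {"xyz": [0, 0, 0.115], "aperture": 0.35}, {"xyz": [0, 0, 0.115], "aperture": 0.35}, {"xyz": [0, 0, 0.115], "aperture": 0.35}, {"xyz": [0, 0, 0.115], "aperture": 0.35}, {"xyz": [0, 0, 0.115], "aperture": 0.35}, {"xyz": [0, 0, 0.115], "aperture": 0.35}, {"xyz": [0, 0, 0.115], "aperture": 0.35}])

```text
time_s: 16.7
position: [0.5232, -0.2027, 0.1372]
tcp_rot: [[0.339, 0.941, 0.0], [0.941, -0.339, -0.0], [-0.0, 0.0, -1.0]]
force: [0.4, 0.2, 1.1]
opening: 0.446
grasp_force: 0.0
```

Scaled: -0.0912 m is -0.152, -0.0867 m is -0.1445, 56 degrees is 0.3111.

Request:
shift_gripper(moves=[{"aperture": 0.35}, {"aperture": 0.35}, {"xyz": [0.0005, -0.0128, 0], "r": [0, 0, 0.0222], "aperture": 0.35}, {"xyz": [0.0018, -0.0255, 0], "r": [0, 0, 0.0444], "aperture": 0.35}, {"xyz": [0.004, -0.0382, 0], "r": [0, 0, 0.0667], "aperture": 0.35}, {"xyz": [0.0072, -0.0505, 0], "r": [0, 0, 0.0889], "aperture": 0.35}, {"xyz": [0.011, -0.0627, 0], "r": [0, 0, 0.1111], "aperture": 0.35}, {"xyz": [0.0158, -0.0745, 0], "r": [0, 0, 0.1333], "aperture": 0.35}, {"xyz": [0.0215, -0.086, 0], "r": [0, 0, 0.1556], "aperture": 0.35}, {"xyz": [0.0278, -0.0972, 0], "r": [0, 0, 0.1778], "aperture": 0.35}, {"xyz": [0.035, -0.1078, 0], "r": [0, 0, 0.2], "aperture": 0.35}, {"xyz": [0.0428, -0.1178, 0], "r": [0, 0, 0.2222], "aperture": 0.35}, {"xyz": [0.0515, -0.1273, 0], "r": [0, 0, 0.2444], "aperture": 0.35}, {"xyz": [0.0607, -0.1362, 0], "r": [0, 0, 0.2667], "aperture": 0.35}, {"xyz": [0.0705, -0.1445, 0], "r": [0, 0, 0.2889], "aperture": 0.35}, {"xyz": [0.0808, -0.152, 0], "r": [0, 0, 0.3111], "aperture": 0.35}, {"xyz": [0.0808, -0.152, 0], "r": [0, 0, 0.3111], "aperture": 0.35}])

```text
time_s: 18.4
position: [0.4536, -0.1255, 0.1371]
tcp_rot: [[0.969, 0.246, -0.0], [0.246, -0.969, 0.0], [-0.0, -0.0, -1.0]]
force: [0.6, -0.9, 0.3]
opening: 0.349
grasp_force: 0.0
```

The rows are not in the units I measure in: shifts go in shares of 0.6 m and turns go in shares of 180 degrees. I convert before sending: -0.0229 m is -0.0382, -0.02 m is -0.0333, 12 degrees is 0.0667.

Request:
shift_gripper(moves=[{"xyz": [0.0003, -0.0097, 0], "r": [0, 0, 0.0167], "aperture": 0.35}, {"xyz": [0.001, -0.0192, 0], "r": [0, 0, 0.0333], "aperture": 0.35}, {"xyz": [0.0023, -0.0287, 0], "r": [0, 0, 0.05], "aperture": 0.35}, {"xyz": [0.0032, -0.0333, 0], "r": [0, 0, 0.0583], "aperture": 0.35}, {"xyz": [0.004, -0.0382, 0], "r": [0, 0, 0.0667], "aperture": 0.35}, {"xyz": [0.004, -0.0382, 0], "r": [0, 0, 0.0667], "aperture": 0.35}], only="pos|force")

```text
position: [0.451, -0.1036, 0.1372]
force: [-0.2, 0.7, 0.1]
grasp_force: 0.2
```

Request:
shift_gripper(moves=[{"xyz": [0, -0.0032, 0], "r": [0, 0, 0.0056], "aperture": 0.35}, {"xyz": [0, -0.0063, 0], "r": [0, 0, 0.0111], "aperture": 0.35}, {"xyz": [0, -0.0063, 0], "r": [0, 0, 0.0111], "aperture": 0.35}])

```text
time_s: 19.3
position: [0.4507, -0.0996, 0.1371]
tcp_rot: [[1.0, 0.003, 0.001], [0.003, -1.0, -0.0], [0.001, 0.0, -1.0]]
force: [0.6, -1.2, -0.6]
opening: 0.35
grasp_force: 0.4
```

Scaled: -0.0019 m is -0.0032, -0.001 m is -0.0017, 1 degrees is 0.0056.

Request:
shift_gripper(moves=[{"xyz": [0, -0.0017, 0], "r": [0, 0, 0.0028], "aperture": 0.35}, {"xyz": [0.0002, -0.0032, 0], "r": [0, 0, 0.0056], "aperture": 0.35}, {"xyz": [0.0002, -0.0032, 0], "r": [0, 0, 0.0056], "aperture": 0.35}])

```text
time_s: 19.6
position: [0.4506, -0.0975, 0.1371]
tcp_rot: [[1.0, -0.015, 0.0], [-0.015, -1.0, 0.0], [0.0, -0.0, -1.0]]
force: [1.2, -1.3, -0.5]
opening: 0.353
grasp_force: 0.4
```

Request:
shift_gripper(moves=[{"xyz": [0, -0.0017, 0], "r": [0, 0, 0.0028], "aperture": 0.35}, {"xyz": [0.0002, -0.0032, 0], "r": [0, 0, 0.0056], "aperture": 0.35}, {"xyz": [0.0002, -0.0032, 0], "r": [0, 0, 0.0056], "aperture": 0.35}])

```text
time_s: 19.9
position: [0.4506, -0.0956, 0.137]
tcp_rot: [[0.999, -0.032, -0.0], [-0.032, -0.999, 0.0], [-0.0, -0.0, -1.0]]
force: [1.0, -0.7, 0.5]
opening: 0.35
grasp_force: 0.4
```

Scaled: -0.0038 m is -0.0063, -0.0019 m is -0.0032, 2 degrees is 0.0111.

Request:
shift_gripper(moves=[{"xyz": [0, -0.0032, 0], "r": [0, 0, 0.0056], "aperture": 0.35}, {"xyz": [0.0002, -0.0063, 0], "r": [0, 0, 0.0111], "aperture": 0.35}, {"xyz": [0.0002, -0.0063, 0], "r": [0, 0, 0.0111], "aperture": 0.35}])

```text
time_s: 20.2
position: [0.4508, -0.0918, 0.1371]
tcp_rot: [[0.998, -0.067, -0.0], [-0.067, -0.998, -0.0], [-0.0, 0.0, -1.0]]
force: [1.0, -2.0, -0.0]
opening: 0.351
grasp_force: 0.6
```

Request:
shift_gripper(moves=[{"xyz": [0, -0.0017, 0], "r": [0, 0, 0.0028], "aperture": 0.35}, {"xyz": [0.0002, -0.0032, 0], "r": [0, 0, 0.0056], "aperture": 0.35}, {"xyz": [0.0002, -0.0032, 0], "r": [0, 0, 0.0056], "aperture": 0.35}], only="force")

```text
force: [-0.0, -4.6, 0.5]
grasp_force: 2.4
```

Request:
shift_gripper(moves=[{"xyz": [0, -0.0017, 0], "r": [0, 0, 0.0028], "aperture": 0.35}, {"xyz": [0.0002, -0.0032, 0], "r": [0, 0, 0.0056], "aperture": 0.35}, {"xyz": [0.0002, -0.0032, 0], "r": [0, 0, 0.0056], "aperture": 0.35}])

```text
time_s: 20.8
position: [0.4515, -0.0896, 0.1372]
tcp_rot: [[0.995, -0.101, 0.0], [-0.101, -0.995, -0.003], [0.0, 0.003, -1.0]]
force: [-2.6, -7.7, 0.4]
opening: 0.351
grasp_force: 4.1
```

Scaled: -0.003 m is -0.005, -0.002 m is -0.0033.

Request:
shift_gripper(moves=[{"xyz": [0, -0.0017, 0], "aperture": 0.35}, {"xyz": [0, -0.0033, 0], "aperture": 0.35}, {"xyz": [0, -0.005, 0], "aperture": 0.35}, {"xyz": [0, -0.005, 0], "aperture": 0.35}])

```text
time_s: 21.2
position: [0.4516, -0.0884, 0.1372]
tcp_rot: [[0.995, -0.099, -0.001], [-0.099, -0.995, -0.006], [0.0, 0.006, -1.0]]
force: [-3.3, -14.9, -0.4]
opening: 0.353
grasp_force: 7.6
```

Firm stop (force 15 N with no motion). Back off to centre, open, lift and look.

Scaled: -0.15 m is -0.25, 0.003 m is 0.005.

Request:
shift_gripper(moves=[{"xyz": [0, 0.005, 0], "aperture": 0.35}, {"xyz": [0, 0.01, 0], "aperture": 0.35}, {"xyz": [0, 0.01, 0], "aperture": 1}, {"xyz": [0, 0.01, 0], "aperture": 1}, {"xyz": [0, 0.01, 0], "aperture": 1}, {"xyz": [0, 0.01, 0], "aperture": 1}, {"xyz": [0, 0.01, 0], "aperture": 1}, {"xyz": [0, 0.01, -0.0333], "aperture": 1}, {"xyz": [0, 0.01, -0.0833], "aperture": 1}, {"xyz": [0, 0.01, -0.15], "aperture": 1}, {"xyz": [-0.05, 0.01, -0.2167], "aperture": 1}, {"xyz": [-0.1, 0.01, -0.25], "aperture": 1}, {"xyz": [-0.1, 0.01, -0.25], "aperture": 1}, {"xyz": [-0.1, 0.01, -0.25], "aperture": 1}])

```text
time_s: 22.6
position: [0.3914, -0.085, 0.2875]
tcp_rot: [[0.995, -0.102, 0.002], [-0.102, -0.995, -0.001], [0.002, 0.001, -1.0]]
force: [0.5, -0.3, -0.2]
opening: 1.001
grasp_force: 0.0
```

Run:
```python
from h import *
c=wrist();s=snap("side");t=snap("top")
u,v=wproj(c,(.5606,-.0992,.14)).astype(int);print(u,v)
g=lambda i,k:cv2.resize(i,(400,300),interpolation=cv2.INTER_CUBIC)
cv2.imwrite("pics/f.png",np.vstack([np.hstack([g(c["color"][max(v-60,0):max(v-60,0)+180,u-120:u+120],1),g(s["color"][250:370,240:400],1)]),np.hstack([g(t["color"][120:420,180:580],1),g(s["color"],1)])])[:,:,::-1])
```

```text
316 26
```

View pics/f.png

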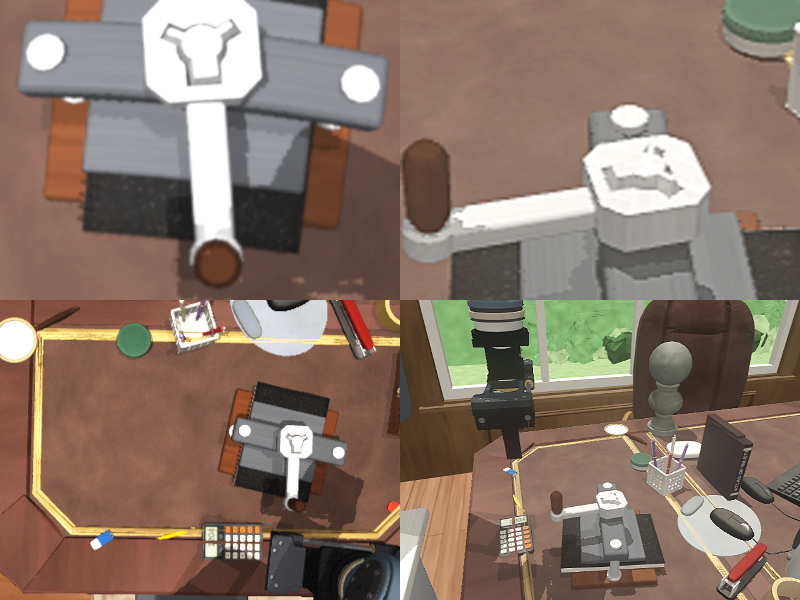

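The lever sits level on the shoulder and points at the robot. The pot and tin stand in place and the gripper is clear.

```bash
python3 -c "
from rig import bot
print(bot.hand_in())"
```

```text
the job is handed in; nothing more can be done
None
```

The crank is seated on the spindle's shoulder and was swung clockwise until it hit a firm stop (15 N on the handle); the job was handed in at about 23 s with the pen pot and tin where they stood, and no verdict was printed.

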